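# Pack the vacuum kit tray

## Task

Pack the vacuum kit: put the blank flange, the copper gasket pack, the amber film tape roll that lies among them and the wing-nut clamp into the low tray, each lying flat and centred on the rubber pad made for it: flange on the widest round pad, gaskets on the smallest round pad, film tape over the pin of its pad, clamp lengthwise on the oblong pad. The centring ring and the wide beige paper tape roll look similar but do not belong to the kit: leave them where they lie.

Things in the scene. Friction and masses are not known exactly. Their poses are not given: they have to be found in the camera images.
- cf_blank: Blank flange to pack: solid bright steel disc, 70 mm across, 13 mm thick, with a ring of bolt holes, lying flat, 0.31 kg. Origin at the centre of its underside, z up. Grasp across the rim.
- copper_gasket_pack: Copper gasket pack to pack: short copper-coloured stack of rings, 49 mm across, 10 mm thick, lying flat. Origin at the centre of its underside, z up. Grasp across the rim.
- kapton_roll: Film tape roll to pack: amber roll, 64 mm across, 13 mm thick, with a centre hole through which a pin of up to 24 mm passes, lying flat. Origin at the centre of its underside, z up. Grasp across the outer rim. It lies in the open middle of the worktop among the other parts (a second amber roll at the far back, beside the wash bottle, belongs to the room and is not meant).
- kf_clamp: Wing-nut clamp to pack: aluminium clamp ring, 57 mm across and 17 mm high, with a red wing nut at one end, 88 mm long along its own y; lying flat. Origin at the middle of the whole length, on the underside, z up; the centre of the ring lies 8 mm from it towards +y, the wing nut towards -y. Grasp the ring across its own x (57 mm) at the ring's centre.
- kf_centering_ring: Look-alike, to be left alone: small aluminium centring ring with a black rubber O-ring, 42 mm across, 8 mm thick, lying flat. Origin at the centre of its underside.
- tape_1: Look-alike, to be left alone: wide beige paper tape roll, 96 mm across, 25 mm high, lying flat. Origin at the centre of its underside.
- pad_wide: Place of the blank flange: the widest round black rubber pad, 74 mm across, fixed in the tray. Origin at the centre of its underside; its flat top is at z = +6 mm in its frame (9 mm above the worktop). The square aluminium tray (240 x 240 mm, lip 8 mm high, fixed, turned like the pads) holds the four pads in two rows, centres 110 mm apart along its x and y; which pad is in which corner varies.
- pad_small: Place of the copper gasket pack: the smallest round black rubber pad, 51 mm across, plain flat top, fixed in the tray. Origin at the centre of its underside, top at z = +6 mm in its frame (9 mm above the worktop).
- pad_spindle: Place of the film tape roll: round black rubber pad, 66 mm across, with an upright steel pin in its middle (10 mm thick, standing 8 mm above the pad), fixed in the tray; the roll lies flat on the pad with the pin in its hole. Origin at the centre of its underside, pad top at z = +6 mm in its frame (9 mm above the worktop).
- pad_oblong: Place of the clamp: oblong black rubber pad, 62 mm along its x and 92 mm along its y, fixed in the tray; the clamp lies on it with its length along the pad's length, either way round, the middle of the clamp's length over the pad's centre. Origin at the centre of its underside, top at z = +6 mm in its frame (9 mm above the worktop).
Not all that is in view belongs to the job. Leave any purple look-alike of the copper_gasket_pack alone.

How it is judged:
By the outcome, as a careful person would: the job done as asked, in the order asked, and still so for the second after the job is handed in, with the robot touching nothing.
It also fails if it takes over 96 s, if anything falls off the work surface, if the arm or the gripper's body presses on something with over 40 N, if the wrist force passes 120 N, or if a joint passes its speed limit or range.

## Robot

A 7-joint arm with a two-finger parallel gripper is mounted at the origin on a cart in front of the work surface, level with it; the furniture and walls round the work are solid. World frame = base frame: x ahead of the robot, y to its left, z up, the work surface at z = 0. Lengths are in m, angles in rad, forces in N, time in s.
With the tool pointing down it reaches from about 0.425 to 1.025 m from the base axis. Payload 9.4 kg.
Tool frame: the origin (TCP) lies between the finger pads; the fingertips stand 17 mm ahead of it and the grasp point (between the pads) lies 2 mm behind it; z points along the fingers, y is the line along which they close (so a half turn about z gives the same grasp; the last joint's range is limited). The gripper opens to 93 mm and grips with 3 to 60 N. Pads are 15 mm wide; open, the fingers measure 128 mm over their backs; the gripper's body (75 mm by 188 mm) begins 65 mm behind the grasp point.
Start: joints at [-1.338, 0.599, -0.003, 1.599, 0.002, 0.943, -0.08], TCP at [0.221, 0.69, 0.236] pointing down, gripper open.
Joint ranges: [-2.57, 2.57], [-0.35, 1.97], [-1.29, 1.29], [0.11, 2.56], [-1.05, 4.19], [0.11, 1.86], [-2.63, 2.63]. Speed limits (rad/s): [2.22, 2.22, 3.01, 3.01, 3.14, 3.14, 3.14].

## Interface

Orientations are given as a unit quaternion [w, x, y, z].
In Python, from workcell import * gives the robot as it stands.
- The arm moves only by the shell command python3 -m handwheel 'ROWS' [FORCE]. ROWS is JSON, a list of rows, each an object of numbers: "dx", "dy", "dz": the shift along the world's x, y, z in m; "twist": the turn about the world's z in degrees; "fingers": the closure in counts, from 0 (fully open) to 255 (shut). A call has 1 to 5 rows; each row is the pose to reach, as a shift and turn from the pose commanded when the call began; what a row does not reach only later rows make up. A row lasts 1/12 s, in which the tool goes at most 41.7 mm and 7.16 degrees, less where a joint would pass 70% of its speed; a pose out of reach is approached as far as the arm can. A call with a gripper value outside its range is refused whole. The fingers move at their own pace and stop on an object; FORCE is the grip in N (left out, the last holds). Time passes only in rows, so rows that repeat a pose let the fingers close. It gives the time, the measured TCP pose, the force, the opening and the grip force at its end, in the units of the state.
- state(): the state, without advancing time (a new reading comes with each control period).
- camera(name): name is "side" or "top"; returns the picture (480x640x3 uint8, red, green, blue); there is no depth.
- camera_params(name): a dict with "K" (3x3 intrinsics, pixels), "k1" (the pictures are not rectified: a ray, as slopes to the right and down, at radius r is drawn at 1 + k1 r^2 times it, then the intrinsics apply), "origin" and "orientation" of the camera in the world. Camera axes: x right, y up, looking along -z (the intrinsics and any distortion apply to the point x, -y, -z); pixel columns grow to the right and rows downward; lengths in m; the calibration is good to about 2 mm. A picture is of the moment at which its call begins. camera_params takes no time and is no camera call.
- hand_in(): hands the job in; it is judged then, once.
The state is a dict: "time": time; "qpos": joint angles; "qd": joint speeds; "joint_efforts": joint torques, N m; "tool_pos": TCP position; "eef_rot": TCP orientation; "wrist_force": force on the tool from outside, world axes, zero at the start; "torque": the same for the moment, N m; "opening": opening from 0.0 (shut) to 1.0 (fully open); "grip_force": force on a finger pad.
Only numpy, scipy, OpenCV 4.12 (cv2) and the standard library are available. Lean on these libraries where they do the work, as an engineer would, in place of code of your own. Each camera call takes 0.05 s, during which the arm holds its last target. There are 200 camera calls.

## Working session

There is one attempt and no reset: what is moved stays moved. The work goes in short steps, Python scripts to look and compute and a shell command to move; the robot and the scene stay as the last step left them, time stands still between calls to the robot, and variables do not carry over. Pictures are saved under pics/ and viewed, at most 14 in all, crops included, and the job is handed in when it is done.

```bash
mkdir -p pics; ls; python3 - <<'E'
from workcell import *
import cv2
for n in ("top","side"):
    im=camera(n); cv2.imwrite(f"pics/{n}0.png",im[:,:,::-1]); p=camera_params(n); print(n,p)
s=state(); print(s["time"],s["tool_pos"],s["eef_rot"],s["opening"])
E
```

```text
pics
top {'K': array([[549.95172637,   0.        , 322.68341092],
       [  0.        , 549.95172637, 243.73800213],
       [  0.        ,   0.        ,   1.        ]]), 'k1': 0.052431636038548585, 'origin': array([ 0.33784961, -0.03571916,  1.28547869]), 'orientation': array([ 0.70948865,  0.05505447, -0.04456506, -0.70114821])}
side {'K': array([[610.43802678,   0.        , 313.01027593],
       [  0.        , 610.43802678, 233.7595806 ],
       [  0.        ,   0.        ,   1.        ]]), 'k1': 0.022685113357027525, 'origin': array([ 0.1497929 , -0.83153311,  0.79499896]), 'orientation': array([ 0.88015578,  0.41226213, -0.08972249, -0.21752151])}
0.1 [0.22088185 0.6900914  0.23486239] [-3.90828840e-05  1.54205391e-01  9.88038568e-01 -6.96319380e-04] 1.0018606986450478
```

View pics/top0.png

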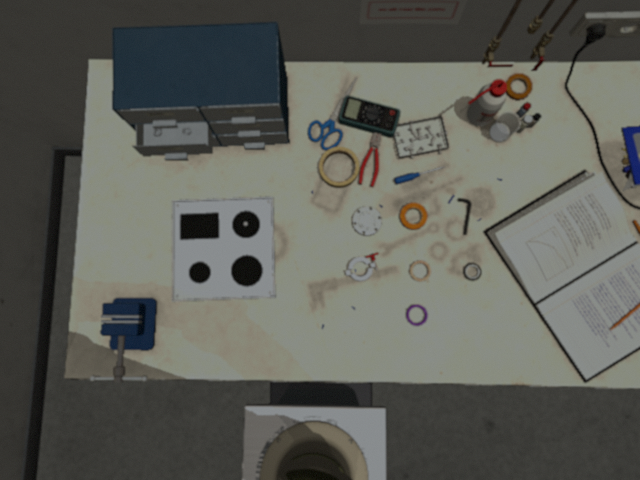

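View pics/side0.png

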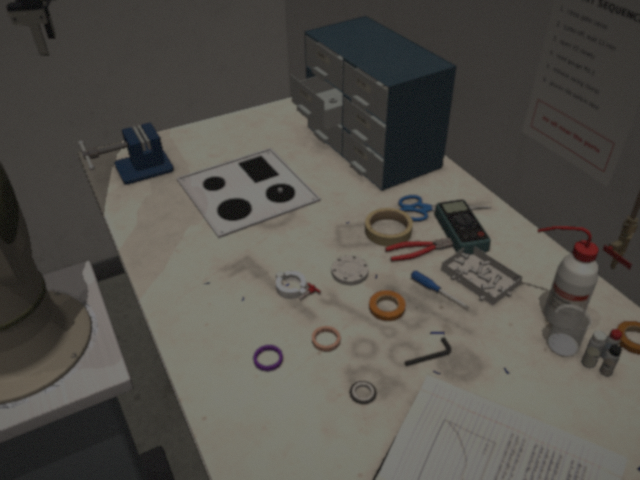

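The tray pads in the top view are: oblong (199,225), pin (246,224), small (200,272) and wide (247,270).

What could be mistaken for each part (top pixels):
- **Flange:** (367,220); no real rival.
- **Gasket:** copper (419,270), against purple (416,315) and the black/aluminium centring ring (472,271).
- **Film tape:** amber (413,216), against beige (338,167) and the far amber roll (518,86).
- **Clamp:** (361,267), with the red wing nut at (372,257).

Next I'll check these choices in close crops.

```bash
cat > h.py <<'E'
import numpy as np, cv2
from scipy.spatial.transform import Rotation as R
from workcell import *
P={n:camera_params(n) for n in("top","side")}
def rot(n): return R.from_quat(np.roll(P[n]["orientation"],-1)).as_matrix()
def ray(n,u,v):
    p=P[n]; q=cv2.undistortPoints(np.array([[[u,v]]],float),p["K"],np.array([p["k1"],0,0,0,0.]))[0,0]
    return p["origin"], rot(n)@np.array([q[0],-q[1],-1])
def atz(n,u,v,z):
    o,d=ray(n,u,v); return o+d*(z-o[2])/d[2]
def tri(a,b):
    o1,d1=ray("top",*a);o2,d2=ray("side",*b)
    s=np.linalg.lstsq(np.c_[d1,-d2],o2-o1,rcond=None)[0]
    x,y=o1+s[0]*d1,o2+s[1]*d2; return (x+y)/2, np.linalg.norm(x-y)
def proj(n,X):
    p=P[n]; c=rot(n).T@(np.asarray(X,float)-p["origin"]); x,y=c[0]/-c[2],-c[1]/-c[2]
    f=1+p["k1"]*(x*x+y*y); return (p["K"]@[x*f,y*f,1])[:2]
def crop(src,x0,y0,x1,y1,k,out):
    im=cv2.imread(src)[y0:y1,x0:x1]; im=cv2.resize(im,None,fx=k,fy=k,interpolation=cv2.INTER_CUBIC)
    im=cv2.convertScaleAbs(im,alpha=1.5,beta=0)
    for i in range(x0-x0%10+10,x1,10): cv2.line(im,((i-x0)*k,0),((i-x0)*k,6 if i%50 else 16),(0,0,255),1)
    for i in range(y0-y0%10+10,y1,10): cv2.line(im,(0,(i-y0)*k),(6 if i%50 else 16,(i-y0)*k),(0,0,255),1)
    cv2.imwrite(out,im)
E
python3 - <<'E'
from h import *
np.set_printoptions(precision=4,suppress=True)
A={"wide":((247,270),(235,209)),"small":((200,272),(214,184)),"pin":((246,224),(281,193)),"obl":((199,225),(259,168)),
"flange":((367,220),(350,269)),"gask":((419,270),(326,338)),"film":((413,216),(387,305)),"clampring":((358,268),(291,285))}
for k,(a,b) in A.items(): print(k,*tri(a,b))
crop("pics/top0.png",335,195,490,290,5,"pics/c1.png")
crop("pics/top0.png",165,192,285,304,5,"pics/c2.png")
crop("pics/side0.png",265,245,415,360,5,"pics/c3.png")
crop("pics/side0.png",170,140,325,240,5,"pics/c4.png")
E
```

```text
wide [0.4552 0.1605 0.0067] 0.0004922942484607905
small [0.4489 0.2704 0.0051] 0.0017177369479405753
pin [0.5647 0.1664 0.0059] 0.00031954627519816805
obl [0.5605 0.2769 0.0076] 0.00019819921032604066
flange [ 0.5755 -0.1189  0.0104] 0.0016200008174429364
gask [ 0.4596 -0.2401  0.0053] 0.0011701193812561302
film [ 0.5871 -0.2272  0.0085] 0.00027347935443363335
clampring [ 0.4627 -0.0985  0.0041] 0.0012345014404856905
```

View pics/c1.png

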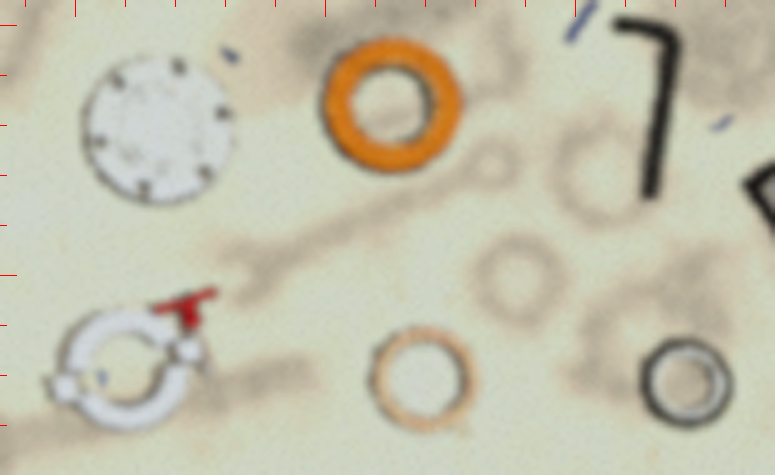

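View pics/c3.png

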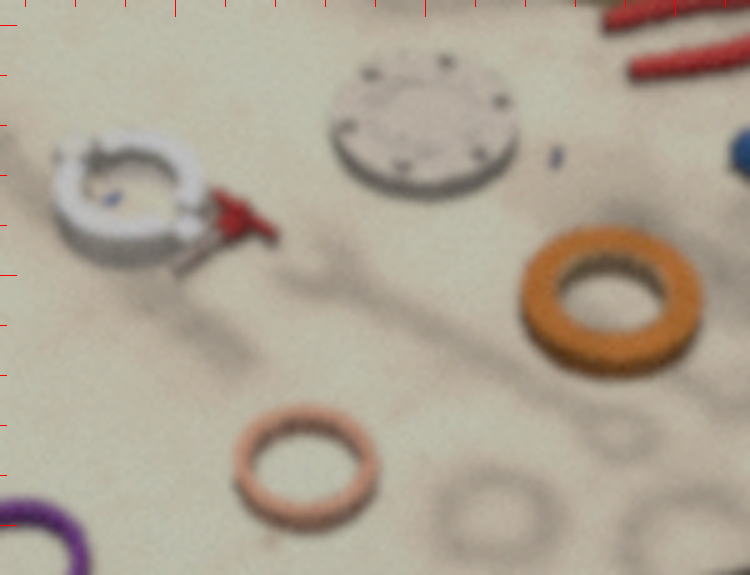

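View pics/c2.png

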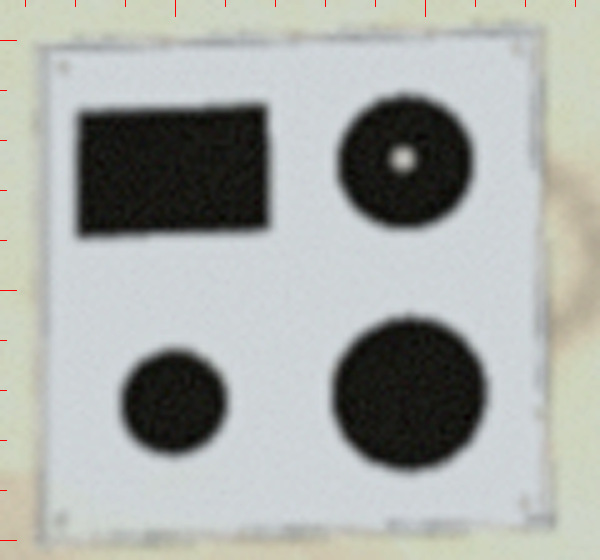

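View pics/c4.png

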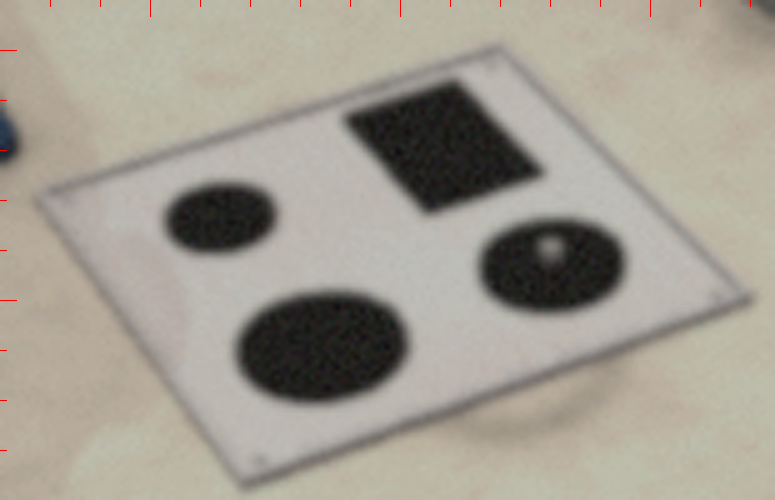

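The crops confirm the choices. Readings:
- **Top c1:** solid disc with six holes (flange), amber roll (film tape), copper ring (gasket). The clamp has its hinge lug at (63,388) and bolt lug at (190,348), with the red nut beside the bolt.
- **c2 and c4:** four pads, with the pin at the back right of the tray.

Now I'll triangulate.

```bash
cat > m.py <<'E'
from h import *
np.set_printoptions(precision=4,suppress=True)
t1=lambda c:(335+c[0]/5-.4,195+c[1]/5-.4); t2=lambda c:(165+c[0]/5-.4,192+c[1]/5-.4)
s3=lambda c:(265+c[0]/5-.4,245+c[1]/5-.4); s4=lambda c:(170+c[0]/5-.4,140+c[1]/5-.4)
for k,a,b in (("flange",(161.3,127.3),(424.7,114)),("film",(393.5,104),(612,295)),("gask",(424,378),(307,461)),("ring",(127,368.5),(128,185)),("lughinge",(63,388),(68,157)),("lugbolt",(190,348),(190,228))):
    print(k,*tri(t1(a),s3(b)))
T={}
for k,a,b in (("wide",(410,393),(322.5,347.5)),("small",(174.5,402),(220.5,218)),("pin",(405.5,161.5),(553,265)),("obl",(172.8,170.8),(443,146))):
    X,e=tri(t2(a),s4(b)); print(k,X,e, atz("top",*t2(a),.009)[:2], atz("side",*s4(b),.009)[:2]); T[k]=(atz("top",*t2(a),.009)[:2]+atz("side",*s4(b),.009)[:2])/2
src=np.array([T[k] for k in("wide","small","pin","obl")]); ideal=np.array([[0,0],[0,.11],[.11,0],[.11,.11]])
c=src.mean(0); i=ideal-ideal.mean(0); d=src-c
th=np.arctan2((i[:,0]*d[:,1]-i[:,1]*d[:,0]).sum(),(i*d).sum()); Rm=np.array([[np.cos(th),-np.sin(th)],[np.sin(th),np.cos(th)]])
print("tray deg",np.degrees(th),"fit\n",i@Rm.T+c)
for k,z in (("flange",(161.3,127.3,.013)),("film",(393.5,104,.013)),("gask",(424,378,.010)),("ring",(127,368.5,.017))):
    print(k,"top",atz("top",*t1(z[:2]),z[2])[:2])
for k,z in (("flange",(424.7,114,.013)),("film",(612,295,.013)),("gask",(307,461,.010)),("ring",(128,185,.017))):
    print(k,"side",atz("side",*s3(z[:2]),z[2])[:2])
a,b=atz("top",*t1((63,388)),.012),atz("top",*t1((190,348)),.012); print("clamp hinge->bolt deg",np.degrees(np.arctan2(*(b-a)[[1,0]])))
print("drawer",*tri((175,157),(300,100)))
E
python3 m.py
```

```text
flange [ 0.5747 -0.1183  0.0144] 0.0014788568884558338
film [ 0.5874 -0.2272  0.0121] 0.0012063403716561635
gask [ 0.4591 -0.2406  0.009 ] 0.0005773976652676054
ring [ 0.4603 -0.1024  0.0174] 0.0020684355333651433
lughinge [ 0.4506 -0.0728  0.0111] 0.003944195215281531
lugbolt [ 0.4706 -0.1316  0.0163] 0.0015256508779688638
wide [0.4542 0.1616 0.0062] 0.0016895538525206976 [0.4547 0.161 ] [0.4522 0.1582]
small [0.4487 0.2711 0.0069] 0.00174759294762191 [0.4494 0.2704] [0.4471 0.2684]
pin [0.564  0.1671 0.0069] 0.0012016669614913318 [0.5642 0.1666] [0.5623 0.1646]
obl [0.5587 0.2769 0.006 ] 0.0007773854877261587 [0.5586 0.2761] [0.5568 0.2728]
tray deg 2.869467821138964 fit
 [[0.4535 0.1596]
 [0.448  0.2694]
 [0.5633 0.1651]
 [0.5578 0.275 ]]
flange top [ 0.5756 -0.1186]
film top [ 0.5878 -0.2273]
gask top [ 0.4593 -0.2405]
ring top [ 0.4614 -0.1027]
flange side [ 0.5747 -0.1169]
film side [ 0.5863 -0.2278]
gask side [ 0.4584 -0.2413]
ring side [ 0.4595 -0.1018]
clamp hinge->bolt deg -71.80962059244087
drawer [0.6853 0.3037 0.1359] 0.002308493692785089
```

```bash
python3 -m handwheel '[{"dx":0.014,"dy":-0.032,"twist":4},{"dx":0.028,"dy":-0.064,"twist":8},{"dx":0.042,"dy":-0.096,"twist":12},{"dx":0.056,"dy":-0.128,"twist":16},{"dx":0.070,"dy":-0.160,"twist":20,"fingers":30}]' 30
python3 -m handwheel '[{"dx":0.014,"dy":-0.032},{"dx":0.028,"dy":-0.064},{"dx":0.042,"dy":-0.096},{"dx":0.056,"dy":-0.128},{"dx":0.070,"dy":-0.160,"fingers":30}]'
```

```text
invalid input
invalid input
```

```bash
python3 -m handwheel '[{"dx":0.014,"dy":-0.032,"dz":0,"twist":4,"fingers":30},{"dx":0.028,"dy":-0.064,"dz":0,"twist":8,"fingers":30},{"dx":0.042,"dy":-0.096,"dz":0,"twist":12,"fingers":30},{"dx":0.056,"dy":-0.128,"dz":0,"twist":16,"fingers":30},{"dx":0.070,"dy":-0.160,"dz":0,"twist":20,"fingers":30}]' 30
```

```text
time: 0.52
tool_pos: [0.2913, 0.5287, 0.2352]
eef_rot: [-0.0, -0.022, 1.0, -0.0]
wrist_force: [0.8, -0.2, 0.4]
opening: 0.885
grip_force: 0.0
```

```bash
python3 -m handwheel '[{"dx":0.014,"dy":-0.032,"dz":0,"twist":0,"fingers":30},{"dx":0.028,"dy":-0.064,"dz":0,"twist":0,"fingers":30},{"dx":0.042,"dy":-0.096,"dz":0,"twist":0,"fingers":30},{"dx":0.056,"dy":-0.128,"dz":0,"twist":0,"fingers":30},{"dx":0.071,"dy":-0.161,"dz":0,"twist":0,"fingers":30}]'
python3 -m handwheel '[{"dx":0.014,"dy":-0.032,"dz":0,"twist":0,"fingers":30},{"dx":0.028,"dy":-0.064,"dz":0,"twist":0,"fingers":30},{"dx":0.042,"dy":-0.096,"dz":0,"twist":0,"fingers":30},{"dx":0.056,"dy":-0.128,"dz":0,"twist":0,"fingers":30},{"dx":0.071,"dy":-0.162,"dz":0,"twist":0,"fingers":30}]'
python3 -m handwheel '[{"dx":0.014,"dy":-0.032,"dz":0,"twist":0,"fingers":30},{"dx":0.028,"dy":-0.064,"dz":0,"twist":0,"fingers":30},{"dx":0.042,"dy":-0.096,"dz":0,"twist":0,"fingers":30},{"dx":0.056,"dy":-0.128,"dz":0,"twist":0,"fingers":30},{"dx":0.071,"dy":-0.162,"dz":0,"twist":0,"fingers":30}]'
python3 -m handwheel '[{"dx":0.014,"dy":-0.032,"dz":-0.02,"twist":0,"fingers":30},{"dx":0.028,"dy":-0.064,"dz":-0.04,"twist":0,"fingers":30},{"dx":0.042,"dy":-0.096,"dz":-0.06,"twist":0,"fingers":30},{"dx":0.056,"dy":-0.128,"dz":-0.08,"twist":0,"fingers":30},{"dx":0.071,"dy":-0.161,"dz":-0.10,"twist":0,"fingers":30}]'
python3 -m handwheel '[{"dx":0,"dy":0,"dz":-0.035,"twist":0,"fingers":30},{"dx":0,"dy":0,"dz":-0.07,"twist":0,"fingers":30}]'
```

```text
time: 0.93
tool_pos: [0.3622, 0.3679, 0.2355]
eef_rot: [-0.0, -0.02, 1.0, -0.0]
wrist_force: [1.2, 0.5, -1.4]
opening: 0.885
grip_force: 0.0
time: 1.35
tool_pos: [0.4332, 0.2061, 0.2356]
eef_rot: [-0.0, -0.02, 1.0, 0.0]
wrist_force: [0.5, 0.9, -0.1]
opening: 0.882
grip_force: 0.0
time: 1.77
tool_pos: [0.5042, 0.0441, 0.2356]
eef_rot: [-0.0, -0.02, 1.0, 0.0]
wrist_force: [0.5, 0.1, 0.1]
opening: 0.879
grip_force: 0.0
time: 2.18
tool_pos: [0.5752, -0.1169, 0.1344]
eef_rot: [-0.0, -0.02, 1.0, 0.0]
wrist_force: [1.4, 0.3, -0.2]
opening: 0.883
grip_force: 0.0
time: 2.35
tool_pos: [0.576, -0.1187, 0.0646]
eef_rot: [0.001, -0.017, 1.0, -0.001]
wrist_force: [0.6, 1.1, -0.2]
opening: 0.881
grip_force: 0.0
```

```bash
python3 -m handwheel '[{"dx":0,"dy":0,"dz":-0.03,"twist":0,"fingers":30},{"dx":0,"dy":0,"dz":-0.044,"twist":0,"fingers":30},{"dx":0,"dy":0,"dz":-0.044,"twist":0,"fingers":30},{"dx":0,"dy":0,"dz":-0.044,"twist":0,"fingers":90},{"dx":0,"dy":0,"dz":-0.044,"twist":0,"fingers":90}]' 30
python3 -m handwheel '[{"dx":0,"dy":0,"dz":0,"twist":0,"fingers":90},{"dx":0,"dy":0,"dz":0,"twist":0,"fingers":90},{"dx":0,"dy":0,"dz":0,"twist":0,"fingers":90}]'
```

```text
time: 2.77
tool_pos: [0.5749, -0.1155, 0.0213]
eef_rot: [-0.0, -0.02, 1.0, 0.0]
wrist_force: [0.3, -0.0, -0.1]
opening: 0.791
grip_force: 0.0
time: 3.02
tool_pos: [0.575, -0.1155, 0.0218]
eef_rot: [0.0, -0.02, 1.0, -0.0]
wrist_force: [0.2, -0.0, -2.3]
opening: 0.739
grip_force: 30.0
```

```bash
python3 -m handwheel '[{"dx":0,"dy":0,"dz":0.03,"twist":0,"fingers":90},{"dx":0,"dy":0,"dz":0.06,"twist":0,"fingers":90},{"dx":-0.014,"dy":0.032,"dz":0.06,"twist":0,"fingers":90},{"dx":-0.029,"dy":0.066,"dz":0.06,"twist":0,"fingers":90},{"dx":-0.044,"dy":0.100,"dz":0.06,"twist":0,"fingers":90}]'
python3 -m handwheel '[{"dx":-0.0154,"dy":0.0351,"dz":0,"twist":0,"fingers":90},{"dx":-0.0308,"dy":0.0702,"dz":0,"twist":0,"fingers":90},{"dx":-0.0462,"dy":0.1053,"dz":0,"twist":0,"fingers":90},{"dx":-0.0616,"dy":0.1404,"dz":0,"twist":0,"fingers":90},{"dx":-0.077,"dy":0.1755,"dz":0,"twist":0,"fingers":90}]'
python3 -m handwheel '[{"dx":0,"dy":0,"dz":-0.03,"twist":0,"fingers":90},{"dx":0,"dy":0,"dz":-0.03,"twist":0,"fingers":90}]'
```

```text
time: 3.43
tool_pos: [0.5308, -0.0152, 0.0825]
eef_rot: [0.001, -0.019, 1.0, 0.0]
wrist_force: [-0.1, 1.4, -2.5]
opening: 0.741
grip_force: 30.0
time: 3.85
tool_pos: [0.4531, 0.1615, 0.0819]
eef_rot: [0.0, -0.02, 1.0, 0.0]
wrist_force: [0.3, 0.2, -3.7]
opening: 0.739
grip_force: 30.0
time: 4.02
tool_pos: [0.4521, 0.1631, 0.0493]
eef_rot: [-0.001, -0.023, 1.0, -0.0]
wrist_force: [0.0, -0.4, -3.4]
opening: 0.738
grip_force: 30.0
```

```bash
python3 - <<'E'
from h import *
for n in("top","side"): cv2.imwrite(f"pics/{n}1.png",camera(n)[:,:,::-1])
crop("pics/side1.png",170,120,325,240,5,"pics/d1.png")
E
```

```text
(no output)
```

View pics/d1.png

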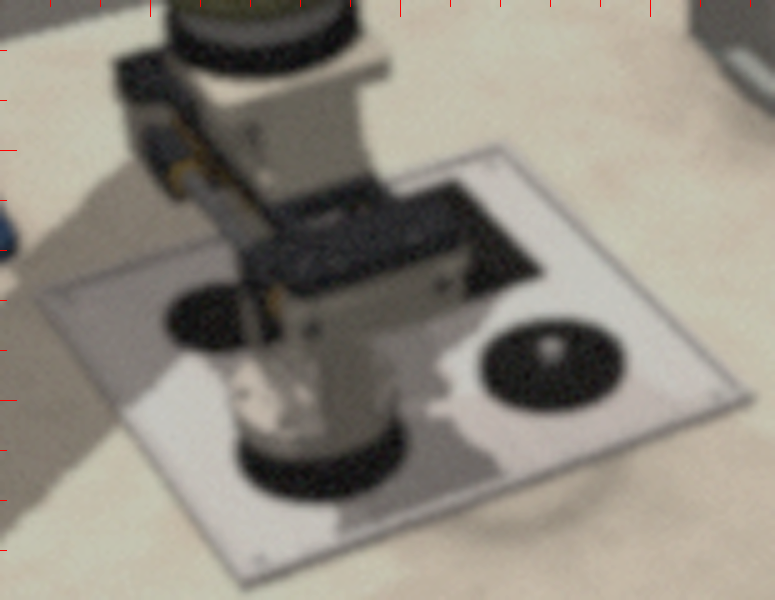

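The side view shows the flange held over the wide pad, and it looks well aligned. I'll lower and release.

```bash
python3 -m handwheel '[{"dx":0,"dy":0,"dz":-0.012,"twist":0,"fingers":90},{"dx":0,"dy":0,"dz":-0.0205,"twist":0,"fingers":90},{"dx":0,"dy":0,"dz":-0.0205,"twist":0,"fingers":90},{"dx":0,"dy":0,"dz":-0.0205,"twist":0,"fingers":90}]'
python3 -m handwheel '[{"dx":0,"dy":0,"dz":0,"twist":0,"fingers":35},{"dx":0,"dy":0,"dz":0,"twist":0,"fingers":35},{"dx":0,"dy":0,"dz":0,"twist":0,"fingers":35},{"dx":0,"dy":0,"dz":0.03,"twist":0,"fingers":35},{"dx":0,"dy":0,"dz":0.06,"twist":0,"fingers":35}]'
python3 -m handwheel '[{"dx":-0.002,"dy":-0.036,"dz":0.012,"twist":0,"fingers":75},{"dx":-0.003,"dy":-0.076,"dz":0.012,"twist":0,"fingers":75},{"dx":-0.004,"dy":-0.116,"dz":0.012,"twist":0,"fingers":75},{"dx":-0.005,"dy":-0.156,"dz":0.012,"twist":0,"fingers":75},{"dx":-0.006,"dy":-0.196,"dz":0.012,"twist":0,"fingers":75}]'
python3 - <<'E'
from h import *
for n in("top","side"): cv2.imwrite(f"pics/{n}2.png",camera(n)[:,:,::-1])
crop("pics/top2.png",165,192,285,304,3,"pics/a.png");crop("pics/side2.png",170,140,325,252,3,"pics/b.png")
crop("pics/top2.png",220,245,275,300,7,"pics/a.png");crop("pics/side2.png",206,180,261,235,7,"pics/b.png")
cv2.imwrite("pics/e1.png",np.hstack([cv2.imread("pics/a.png"),cv2.imread("pics/b.png")]))
E
```

```text
time: 4.45
tool_pos: [0.4544, 0.1588, 0.0315]
eef_rot: [-0.0, -0.019, 1.0, -0.0]
wrist_force: [-0.2, -0.2, -2.8]
opening: 0.736
grip_force: 30.0
time: 4.87
tool_pos: [0.4531, 0.1596, 0.0909]
eef_rot: [-0.002, -0.02, 1.0, -0.001]
wrist_force: [-0.0, 0.0, 0.8]
opening: 0.86
grip_force: 0.0
time: 5.28
tool_pos: [0.4479, -0.0375, 0.1037]
eef_rot: [0.001, -0.02, 1.0, -0.0]
wrist_force: [0.8, -0.2, 0.7]
opening: 0.705
grip_force: 0.0
```

View pics/e1.png

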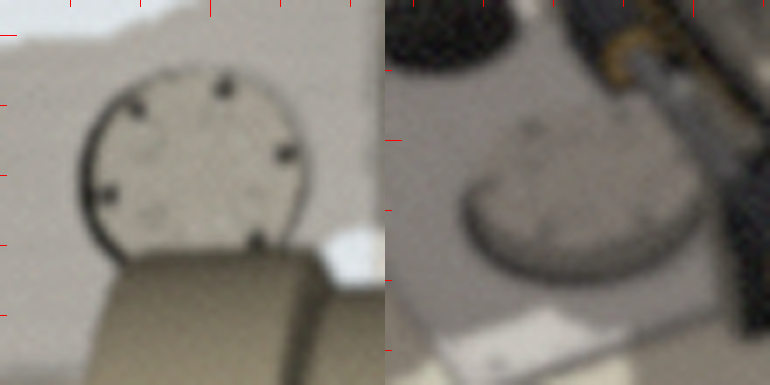

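```bash
python3 - <<'E'
from h import *
print(atz("top",247.7,269.4,.022),atz("top",246.6,270.2,.009),state()["tool_pos"])
E
```

```text
[0.45541597 0.15648074 0.022     ] [0.45472808 0.16096087 0.009     ] [ 0.44711043 -0.0430469   0.10366955]
```

The flange sits about 4 mm toward -y of its pad, because the camera's y reads about 2.6 mm below the robot's. I'll check that the arm has settled, then correct it.

```bash
python3 -m handwheel '[{"dx":0,"dy":0,"dz":0,"twist":0,"fingers":35},{"dx":0,"dy":0,"dz":0,"twist":0,"fingers":35}]'
python3 -m handwheel '[{"dx":0.001,"dy":0.036,"dz":0,"twist":0,"fingers":35},{"dx":0.002,"dy":0.076,"dz":0,"twist":0,"fingers":35},{"dx":0.004,"dy":0.116,"dz":0,"twist":0,"fingers":35},{"dx":0.006,"dy":0.156,"dz":0,"twist":0,"fingers":35},{"dx":0.006,"dy":0.196,"dz":0,"twist":0,"fingers":35}]'
python3 -m handwheel '[{"dx":0,"dy":0,"dz":-0.03,"twist":0,"fingers":35},{"dx":0,"dy":0,"dz":-0.06,"twist":0,"fingers":35},{"dx":0,"dy":0,"dz":-0.072,"twist":0,"fingers":35},{"dx":0,"dy":0,"dz":-0.072,"twist":0,"fingers":35},{"dx":0,"dy":0,"dz":-0.072,"twist":0,"fingers":90}]'
python3 -m handwheel '[{"dx":0,"dy":0,"dz":0,"twist":0,"fingers":90},{"dx":0,"dy":0,"dz":0,"twist":0,"fingers":90},{"dx":0,"dy":0,"dz":0,"twist":0,"fingers":90},{"dx":0,"dy":0,"dz":0.004,"twist":0,"fingers":90}]'
```

```text
time: 5.55
tool_pos: [0.4482, -0.0354, 0.1034]
eef_rot: [0.0, -0.02, 1.0, 0.0]
wrist_force: [1.1, 0.1, -0.4]
opening: 0.802
grip_force: 0.0
time: 5.97
tool_pos: [0.4534, 0.1644, 0.1032]
eef_rot: [0.0, -0.022, 1.0, 0.0]
wrist_force: [-0.3, -0.7, -0.4]
opening: 0.861
grip_force: 0.0
time: 6.38
tool_pos: [0.4522, 0.1593, 0.0304]
eef_rot: [-0.002, -0.02, 1.0, -0.002]
wrist_force: [-0.2, -0.3, 1.3]
opening: 0.83
grip_force: 0.2
time: 6.72
tool_pos: [0.4536, 0.1612, 0.0349]
eef_rot: [-0.0, -0.021, 1.0, 0.0]
wrist_force: [0.3, 0.2, -3.5]
opening: 0.719
grip_force: 30.0
```

```bash
python3 -m handwheel '[{"dx":-0.0005,"dy":0.0045,"dz":0,"twist":0,"fingers":90},{"dx":-0.0005,"dy":0.0045,"dz":0,"twist":0,"fingers":90},{"dx":-0.0005,"dy":0.0045,"dz":0,"twist":0,"fingers":90},{"dx":-0.0005,"dy":0.0045,"dz":-0.004,"twist":0,"fingers":90},{"dx":-0.0005,"dy":0.0045,"dz":-0.004,"twist":0,"fingers":90}]'
python3 -m handwheel '[{"dx":0,"dy":0,"dz":0,"twist":0,"fingers":90},{"dx":0,"dy":0,"dz":0,"twist":0,"fingers":90},{"dx":0,"dy":0,"dz":0,"twist":0,"fingers":35},{"dx":0,"dy":0,"dz":0,"twist":0,"fingers":35},{"dx":0,"dy":0,"dz":0,"twist":0,"fingers":35}]'
python3 -m handwheel '[{"dx":0,"dy":0,"dz":0.03,"twist":0,"fingers":35},{"dx":0,"dy":0,"dz":0.07,"twist":0,"fingers":35},{"dx":0,"dy":-0.036,"dz":0.08,"twist":0,"fingers":75},{"dx":0,"dy":-0.076,"dz":0.08,"twist":0,"fingers":75},{"dx":0,"dy":-0.114,"dz":0.08,"twist":0,"fingers":75}]'
python3 -m handwheel '[{"dx":0.001,"dy":-0.04,"dz":0,"twist":0,"fingers":75},{"dx":0.002,"dy":-0.08,"dz":0,"twist":0,"fingers":75},{"dx":0.003,"dy":-0.12,"dz":0,"twist":0,"fingers":75},{"dx":0.004,"dy":-0.16,"dz":0,"twist":0,"fingers":75},{"dx":0.005,"dy":-0.2,"dz":0,"twist":0,"fingers":75}]'
python3 -m handwheel '[{"dx":0.0,"dy":-0.036,"dz":0,"twist":0,"fingers":75},{"dx":0.0,"dy":-0.072,"dz":0,"twist":0,"fingers":75},{"dx":0.0,"dy":-0.0885,"dz":0,"twist":0,"fingers":75}]'
python3 - <<'E'
from h import *
for n in("top","side"): cv2.imwrite(f"pics/{n}3.png",camera(n)[:,:,::-1])
crop("pics/top3.png",220,245,275,300,7,"pics/a.png");crop("pics/side3.png",206,180,261,235,7,"pics/b.png")
cv2.imwrite("pics/e2.png",np.hstack([cv2.imread("pics/a.png"),cv2.imread("pics/b.png")]))
E
```

```text
time: 7.13
tool_pos: [0.4538, 0.1647, 0.0309]
eef_rot: [0.0, -0.02, 1.0, 0.0]
wrist_force: [0.6, 1.5, 3.4]
opening: 0.724
grip_force: 30.0
time: 7.55
tool_pos: [0.4534, 0.1643, 0.0311]
eef_rot: [-0.0, -0.02, 1.0, -0.0]
wrist_force: [0.3, -0.2, 0.1]
opening: 0.851
grip_force: 0.0
time: 7.97
tool_pos: [0.4537, 0.0497, 0.1122]
eef_rot: [0.001, -0.021, 1.0, 0.0]
wrist_force: [0.8, -0.9, 0.1]
opening: 0.717
grip_force: 0.0
time: 8.38
tool_pos: [0.4578, -0.1517, 0.1111]
eef_rot: [-0.0, -0.019, 1.0, -0.0]
wrist_force: [0.9, -0.2, -0.1]
opening: 0.71
grip_force: 0.0
time: 8.63
tool_pos: [0.4574, -0.2432, 0.1111]
eef_rot: [-0.0, -0.017, 1.0, -0.001]
wrist_force: [1.0, 0.4, -0.7]
opening: 0.705
grip_force: 0.0
```

View pics/e2.png

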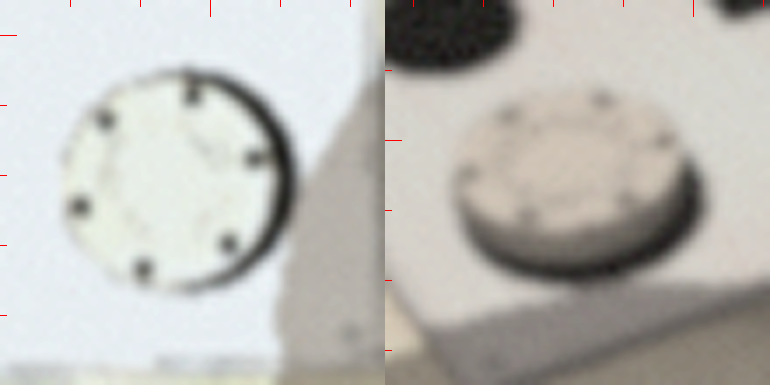

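```bash
python3 - <<'E'
from h import *
np.set_printoptions(precision=4,suppress=True)
print(atz("top",243.5,270.5,.022),atz("side",231.5,202.1,.022),*tri((243.5,270.5),(231.5,202.1)))
# automatic pad/flange check: dark-pad extent in first picture vs the readings
for n,box in(("top",(220,245,275,300)),("side",(206,180,261,235))):
    im=cv2.imread(f"pics/{n}0.png",0)[box[1]:box[3],box[0]:box[2]]; m=(im<70).astype(np.uint8)
    k,l,st,c=cv2.connectedComponentsWithStats(m); j=1+st[1:,4].argmax(); u=c[j]+[box[0],box[1]]; print(n,u,st[j],atz(n,*u,.009))
print(state()["tool_pos"])
E
```

```text
[0.4528 0.1661 0.022 ] [0.4513 0.167  0.022 ] [0.4519 0.1662 0.0225] 0.0016325680739355355
top [246.4053 270.361 ] [ 12  11  30  30 723] [0.4543 0.1614 0.009 ]
side [233.8746 209.1003] [ 11  18  35  23 598] [0.4518 0.1584 0.009 ]
[ 0.4576 -0.242   0.111 ]
```

The flange is now about 4.5 mm too far toward +y. It was knocked or slipped because the arm sways after fast moves. I'll re-grasp it gently, with settling rows.

```bash
python3 -m handwheel '[{"dx":0,"dy":0.03,"dz":0,"twist":0,"fingers":15},{"dx":-0.001,"dy":0.07,"dz":0,"twist":0,"fingers":15},{"dx":-0.002,"dy":0.11,"dz":0,"twist":0,"fingers":15},{"dx":-0.003,"dy":0.15,"dz":0,"twist":0,"fingers":15},{"dx":-0.004,"dy":0.19,"dz":0,"twist":0,"fingers":15}]'
python3 -m handwheel '[{"dx":0,"dy":0.04,"dz":0,"twist":0,"fingers":15},{"dx":0,"dy":0.08,"dz":0,"twist":0,"fingers":15},{"dx":0,"dy":0.12,"dz":0,"twist":0,"fingers":15},{"dx":-0.001,"dy":0.155,"dz":0,"twist":0,"fingers":15},{"dx":-0.001,"dy":0.185,"dz":0,"twist":0,"fingers":15}]'
python3 -m handwheel '[{"dx":0,"dy":0.02,"dz":0,"twist":0,"fingers":15},{"dx":0,"dy":0.029,"dz":-0.02,"twist":0,"fingers":15},{"dx":0,"dy":0.031,"dz":-0.045,"twist":0,"fingers":15},{"dx":0,"dy":0.031,"dz":-0.05,"twist":0,"fingers":15},{"dx":0,"dy":0.031,"dz":-0.05,"twist":0,"fingers":15}]'
python3 -m handwheel '[{"dx":0,"dy":0,"dz":-0.01,"twist":0,"fingers":15},{"dx":0,"dy":0,"dz":-0.02,"twist":0,"fingers":15},{"dx":0,"dy":0,"dz":-0.03,"twist":0,"fingers":15},{"dx":0,"dy":0,"dz":-0.03,"twist":0,"fingers":15},{"dx":0,"dy":0,"dz":-0.03,"twist":0,"fingers":15}]'
python3 -m handwheel '[{"dx":0,"dy":0,"dz":0,"twist":0,"fingers":90},{"dx":0,"dy":0,"dz":0,"twist":0,"fingers":90},{"dx":0,"dy":0,"dz":0,"twist":0,"fingers":90},{"dx":0,"dy":0,"dz":0,"twist":0,"fingers":90},{"dx":0,"dy":0,"dz":0,"twist":0,"fingers":90}]' 20
python3 - <<'E'
from h import *
for n in("top","side"): cv2.imwrite(f"pics/{n}4.png",camera(n)[:,:,::-1])
crop("pics/top4.png",220,245,275,300,7,"pics/a.png");crop("pics/side4.png",206,180,261,235,7,"pics/b.png")
cv2.imwrite("pics/e3.png",np.hstack([cv2.imread("pics/a.png"),cv2.imread("pics/b.png")]))
E
```

```text
time: 9.15
tool_pos: [0.4535, -0.0455, 0.1111]
eef_rot: [-0.0, -0.02, 1.0, 0.0]
wrist_force: [0.3, -0.2, -0.0]
opening: 0.936
grip_force: 0.0
time: 9.57
tool_pos: [0.4519, 0.1407, 0.1111]
eef_rot: [-0.0, -0.021, 1.0, 0.0]
wrist_force: [0.4, -0.3, -0.0]
opening: 0.943
grip_force: 0.0
time: 9.98
tool_pos: [0.4518, 0.1681, 0.0599]
eef_rot: [-0.002, -0.02, 1.0, -0.001]
wrist_force: [-0.1, 0.1, 0.6]
opening: 0.941
grip_force: 0.0
time: 10.4
tool_pos: [0.4533, 0.1675, 0.0307]
eef_rot: [-0.001, -0.019, 1.0, -0.0]
wrist_force: [-0.4, 0.9, -0.7]
opening: 0.941
grip_force: 0.0
time: 10.82
tool_pos: [0.4537, 0.1681, 0.0315]
eef_rot: [0.0, -0.02, 1.0, 0.0]
wrist_force: [-1.0, -0.1, 3.1]
opening: 0.742
grip_force: 20.0
```

View pics/e3.png

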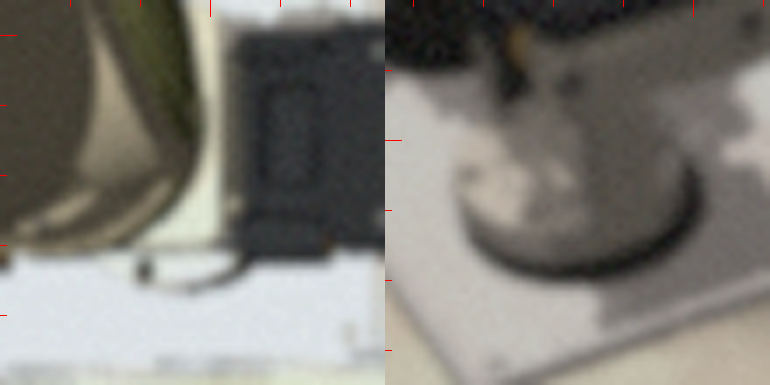

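The flange is gripped cleanly at opening 0.742, and its hole at (144,270) has not moved. I'll shift it by (+1.5, -4.8) mm, gently.

```bash
python3 -m handwheel '[{"dx":0,"dy":0,"dz":0.006,"twist":0,"fingers":90},{"dx":0.0015,"dy":-0.0048,"dz":0.006,"twist":0,"fingers":90},{"dx":0.0015,"dy":-0.0048,"dz":0.006,"twist":0,"fingers":90},{"dx":0.0015,"dy":-0.0048,"dz":0.006,"twist":0,"fingers":90},{"dx":0.0015,"dy":-0.0048,"dz":0.006,"twist":0,"fingers":90}]' 30
python3 -m handwheel '[{"dx":0,"dy":0,"dz":-0.003,"twist":0,"fingers":90},{"dx":0,"dy":0,"dz":-0.006,"twist":0,"fingers":90},{"dx":0,"dy":0,"dz":-0.006,"twist":0,"fingers":90},{"dx":0,"dy":0,"dz":-0.006,"twist":0,"fingers":90},{"dx":0,"dy":0,"dz":-0.006,"twist":0,"fingers":90}]'
python3 -m handwheel '[{"dx":0,"dy":0,"dz":0,"twist":0,"fingers":60},{"dx":0,"dy":0,"dz":0,"twist":0,"fingers":20},{"dx":0,"dy":0,"dz":0,"twist":0,"fingers":20},{"dx":0,"dy":0,"dz":0,"twist":0,"fingers":20},{"dx":0,"dy":0,"dz":0.015,"twist":0,"fingers":20}]'
python3 -m handwheel '[{"dx":0,"dy":0,"dz":0.03,"twist":0,"fingers":20},{"dx":0,"dy":0,"dz":0.06,"twist":0,"fingers":20},{"dx":0,"dy":-0.036,"dz":0.07,"twist":0,"fingers":75},{"dx":0,"dy":-0.076,"dz":0.07,"twist":0,"fingers":75},{"dx":0,"dy":-0.114,"dz":0.07,"twist":0,"fingers":75}]'
python3 -m handwheel '[{"dx":0.001,"dy":-0.04,"dz":0,"twist":0,"fingers":75},{"dx":0.001,"dy":-0.08,"dz":0,"twist":0,"fingers":75},{"dx":0.002,"dy":-0.12,"dz":0,"twist":0,"fingers":75},{"dx":0.003,"dy":-0.16,"dz":0,"twist":0,"fingers":75},{"dx":0.004,"dy":-0.2,"dz":0,"twist":0,"fingers":75}]'
python3 -m handwheel '[{"dx":0,"dy":-0.036,"dz":0,"twist":0,"fingers":75},{"dx":0,"dy":-0.072,"dz":0,"twist":0,"fingers":75},{"dx":0,"dy":-0.0875,"dz":0,"twist":0,"fingers":75},{"dx":0,"dy":-0.0875,"dz":-0.03,"twist":0,"fingers":75}]'
python3 - <<'E'
from h import *
for n in("top","side"): cv2.imwrite(f"pics/{n}5.png",camera(n)[:,:,::-1])
crop("pics/top5.png",220,245,275,300,7,"pics/a.png");crop("pics/side5.png",206,180,261,235,7,"pics/b.png")
cv2.imwrite("pics/e4.png",np.hstack([cv2.imread("pics/a.png"),cv2.imread("pics/b.png")]))
E
```

```text
time: 11.33
tool_pos: [0.455, 0.163, 0.037]
eef_rot: [-0.0, -0.019, 1.0, -0.0]
wrist_force: [0.0, -0.1, -2.8]
opening: 0.736
grip_force: 30.0
time: 11.75
tool_pos: [0.4551, 0.1633, 0.0309]
eef_rot: [-0.0, -0.02, 1.0, -0.0]
wrist_force: [-0.5, 0.0, -2.3]
opening: 0.743
grip_force: 30.0
time: 12.17
tool_pos: [0.4543, 0.1629, 0.0447]
eef_rot: [-0.001, -0.02, 1.0, -0.001]
wrist_force: [-0.4, 0.7, 0.7]
opening: 0.918
grip_force: 0.0
time: 12.58
tool_pos: [0.4554, 0.0486, 0.1172]
eef_rot: [0.001, -0.021, 1.0, 0.0]
wrist_force: [0.2, -0.1, -0.6]
opening: 0.756
grip_force: 0.0
time: 13.0
tool_pos: [0.4586, -0.1528, 0.1162]
eef_rot: [0.0, -0.02, 1.0, -0.0]
wrist_force: [1.9, 0.2, -0.4]
opening: 0.706
grip_force: 0.0
time: 13.33
tool_pos: [0.4606, -0.2445, 0.0894]
eef_rot: [0.004, -0.016, 1.0, -0.003]
wrist_force: [0.4, 0.2, -0.2]
opening: 0.71
grip_force: 0.0
```

View pics/e4.png

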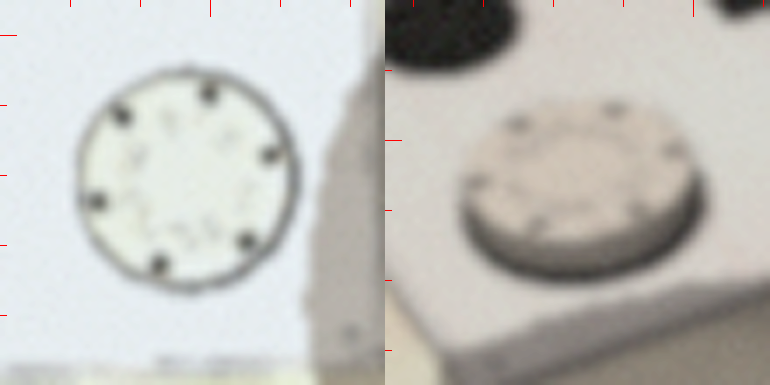

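The flange is now centred on the wide pad to about 1 mm: its holes average (184,179) in the crop, against the pad at about (189,181). Next is the gasket, where the arm already hovers.

```bash
python3 -m handwheel '[{"dx":0,"dy":0,"dz":-0.02,"twist":0,"fingers":75},{"dx":0,"dy":0,"dz":-0.045,"twist":0,"fingers":75},{"dx":0,"dy":0,"dz":-0.055,"twist":0,"fingers":75},{"dx":0,"dy":0,"dz":-0.0605,"twist":0,"fingers":75},{"dx":0,"dy":0,"dz":-0.0665,"twist":0,"fingers":75}]' 15
python3 -m handwheel '[{"dx":0,"dy":0,"dz":0,"twist":0,"fingers":75},{"dx":0,"dy":0,"dz":0,"twist":0,"fingers":75}]'
```

```text
time: 13.85
tool_pos: [0.4591, -0.2377, 0.0198]
eef_rot: [-0.0, -0.02, 1.0, 0.0]
wrist_force: [0.6, -0.3, 0.4]
opening: 0.709
grip_force: 0.0
time: 14.02
tool_pos: [0.4592, -0.2382, 0.0202]
eef_rot: [0.0, -0.02, 1.0, -0.0]
wrist_force: [-0.5, -0.4, 0.0]
opening: 0.707
grip_force: 0.0
```

```bash
python3 -m handwheel '[{"dx":0,"dy":0,"dz":0,"twist":0,"fingers":160},{"dx":0,"dy":0,"dz":0,"twist":0,"fingers":160},{"dx":0,"dy":0,"dz":0,"twist":0,"fingers":160},{"dx":0,"dy":0,"dz":0,"twist":0,"fingers":160},{"dx":0,"dy":0,"dz":0.01,"twist":0,"fingers":160}]' 15
python3 -m handwheel '[{"dx":0,"dy":0,"dz":0.03,"twist":0,"fingers":160},{"dx":0,"dy":0.015,"dz":0.055,"twist":0,"fingers":160},{"dx":-0.001,"dy":0.05,"dz":0.06,"twist":0,"fingers":160},{"dx":-0.002,"dy":0.09,"dz":0.06,"twist":0,"fingers":160},{"dx":-0.003,"dy":0.13,"dz":0.06,"twist":0,"fingers":160}]'
python3 -m handwheel '[{"dx":-0.001,"dy":0.04,"dz":0,"twist":0,"fingers":160},{"dx":-0.002,"dy":0.08,"dz":0,"twist":0,"fingers":160},{"dx":-0.003,"dy":0.12,"dz":0,"twist":0,"fingers":160},{"dx":-0.004,"dy":0.16,"dz":0,"twist":0,"fingers":160},{"dx":-0.005,"dy":0.2,"dz":0,"twist":0,"fingers":160}]'
python3 -m handwheel '[{"dx":-0.001,"dy":0.04,"dz":0,"twist":0,"fingers":160},{"dx":-0.0015,"dy":0.08,"dz":0,"twist":0,"fingers":160},{"dx":-0.0015,"dy":0.12,"dz":0,"twist":0,"fingers":160},{"dx":-0.0015,"dy":0.15,"dz":0,"twist":0,"fingers":160},{"dx":-0.0015,"dy":0.17,"dz":0,"twist":0,"fingers":160}]'
python3 -m handwheel '[{"dx":0,"dy":0.010,"dz":0,"twist":0,"fingers":160},{"dx":0,"dy":0.012,"dz":-0.02,"twist":0,"fingers":160},{"dx":0,"dy":0.012,"dz":-0.04,"twist":0,"fingers":160},{"dx":0,"dy":0.012,"dz":-0.04,"twist":0,"fingers":160},{"dx":0,"dy":0.012,"dz":-0.04,"twist":0,"fingers":160}]'
```

```text
time: 14.43
tool_pos: [0.4586, -0.2381, 0.029]
eef_rot: [-0.001, -0.02, 1.0, 0.0]
wrist_force: [0.2, -0.3, 0.7]
opening: 0.511
grip_force: 15.0
time: 14.85
tool_pos: [0.4562, -0.1078, 0.0911]
eef_rot: [0.001, -0.018, 1.0, -0.0]
wrist_force: [1.3, 0.4, 0.5]
opening: 0.508
grip_force: 15.0
time: 15.27
tool_pos: [0.4506, 0.0936, 0.0903]
eef_rot: [0.0, -0.02, 1.0, 0.0]
wrist_force: [1.3, 0.4, -0.5]
opening: 0.504
grip_force: 15.0
time: 15.68
tool_pos: [0.4489, 0.266, 0.0903]
eef_rot: [0.0, -0.022, 1.0, 0.001]
wrist_force: [0.7, 0.3, -0.2]
opening: 0.512
grip_force: 15.0
time: 16.1
tool_pos: [0.4491, 0.2723, 0.0495]
eef_rot: [-0.001, -0.019, 1.0, -0.001]
wrist_force: [-0.2, -1.2, 0.4]
opening: 0.51
grip_force: 15.0
```

```bash
python3 -m handwheel '[{"dx":0,"dy":0,"dz":-0.01,"twist":0,"fingers":160},{"dx":0,"dy":0,"dz":-0.0175,"twist":0,"fingers":160},{"dx":0,"dy":0,"dz":-0.0207,"twist":0,"fingers":160},{"dx":0,"dy":0,"dz":-0.0207,"twist":0,"fingers":160},{"dx":0,"dy":0,"dz":-0.0207,"twist":0,"fingers":160}]'
python3 -m handwheel '[{"dx":0,"dy":0,"dz":0,"twist":0,"fingers":115},{"dx":0,"dy":0,"dz":0,"twist":0,"fingers":80},{"dx":0,"dy":0,"dz":0,"twist":0,"fingers":80},{"dx":0,"dy":0,"dz":0,"twist":0,"fingers":80},{"dx":0,"dy":0,"dz":0.015,"twist":0,"fingers":80}]'
python3 -m handwheel '[{"dx":0,"dy":0,"dz":0.03,"twist":0,"fingers":80},{"dx":0,"dy":0,"dz":0.06,"twist":0,"fingers":80},{"dx":0.007,"dy":-0.036,"dz":0.06,"twist":0,"fingers":40},{"dx":0.017,"dy":-0.074,"dz":0.06,"twist":0,"fingers":40},{"dx":0.028,"dy":-0.112,"dz":0.06,"twist":0,"fingers":40}]'
python3 -m handwheel '[{"dx":0.011,"dy":-0.038,"dz":0,"twist":0,"fingers":40},{"dx":0.022,"dy":-0.076,"dz":0,"twist":0,"fingers":40},{"dx":0.033,"dy":-0.114,"dz":0,"twist":0,"fingers":40},{"dx":0.044,"dy":-0.152,"dz":0,"twist":0,"fingers":40},{"dx":0.055,"dy":-0.19,"dz":0,"twist":0,"fingers":40}]'
python3 -m handwheel '[{"dx":0.011,"dy":-0.038,"dz":0,"twist":0,"fingers":40},{"dx":0.022,"dy":-0.076,"dz":0,"twist":0,"fingers":40},{"dx":0.033,"dy":-0.114,"dz":0,"twist":0,"fingers":40},{"dx":0.044,"dy":-0.150,"dz":0,"twist":0,"fingers":40},{"dx":0.051,"dy":-0.175,"dz":0,"twist":0,"fingers":40}]'
python3 - <<'E'
from h import *
for n in("top","side"): cv2.imwrite(f"pics/{n}6.png",camera(n)[:,:,::-1])
crop("pics/top6.png",172,245,227,300,7,"pics/a.png");crop("pics/side6.png",186,155,241,210,7,"pics/b.png")
cv2.imwrite("pics/e5.png",np.hstack([cv2.imread("pics/a.png"),cv2.imread("pics/b.png")]))
E
```

```text
time: 16.52
tool_pos: [0.4496, 0.2734, 0.0289]
eef_rot: [-0.0, -0.019, 1.0, -0.0]
wrist_force: [0.7, -0.1, 0.5]
opening: 0.508
grip_force: 15.0
time: 16.93
tool_pos: [0.4487, 0.2733, 0.0425]
eef_rot: [-0.001, -0.02, 1.0, -0.001]
wrist_force: [-0.4, 0.1, -0.0]
opening: 0.682
grip_force: 0.0
time: 17.35
tool_pos: [0.4775, 0.1616, 0.1047]
eef_rot: [0.001, -0.021, 1.0, 0.0]
wrist_force: [0.4, -0.0, 0.3]
opening: 0.83
grip_force: 0.0
time: 17.77
tool_pos: [0.5327, -0.0303, 0.1041]
eef_rot: [0.0, -0.02, 1.0, 0.0]
wrist_force: [0.7, 0.4, -0.8]
opening: 0.839
grip_force: 0.0
time: 18.18
tool_pos: [0.5839, -0.2077, 0.1041]
eef_rot: [0.0, -0.018, 1.0, -0.001]
wrist_force: [0.5, 0.2, -0.0]
opening: 0.848
grip_force: 0.0
```

View pics/e5.png

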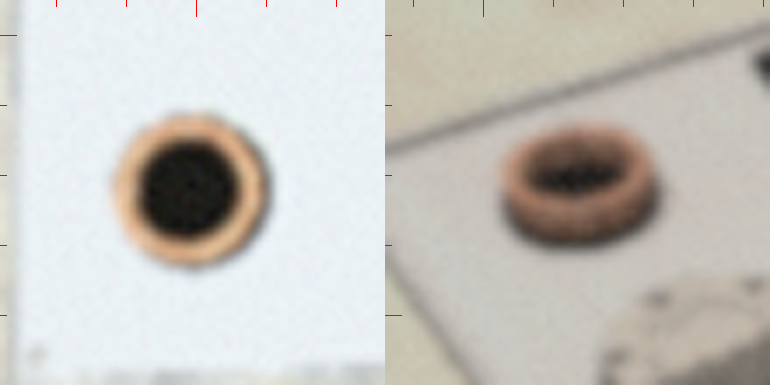

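The gasket is centred on the small pad, crop centre (190,191), as parallax predicts. Now the film roll.

```bash
python3 -m handwheel '[{"dx":0.0055,"dy":-0.0216,"dz":-0.02,"twist":0,"fingers":40},{"dx":0.0055,"dy":-0.0216,"dz":-0.045,"twist":0,"fingers":40},{"dx":0.0055,"dy":-0.0216,"dz":-0.05,"twist":0,"fingers":40},{"dx":0.0055,"dy":-0.0216,"dz":-0.067,"twist":0,"fingers":40},{"dx":0.0055,"dy":-0.0216,"dz":-0.084,"twist":0,"fingers":40}]'
python3 -m handwheel '[{"dx":0,"dy":0,"dz":0,"twist":0,"fingers":40},{"dx":0,"dy":0,"dz":0,"twist":0,"fingers":40},{"dx":0,"dy":0,"dz":0,"twist":0,"fingers":110},{"dx":0,"dy":0,"dz":0,"twist":0,"fingers":110},{"dx":0,"dy":0,"dz":0,"twist":0,"fingers":110}]' 15
python3 -m handwheel '[{"dx":0,"dy":0,"dz":0,"twist":0,"fingers":110},{"dx":0,"dy":0,"dz":0,"twist":0,"fingers":110}]'
```

```text
time: 18.7
tool_pos: [0.5891, -0.2235, 0.02]
eef_rot: [0.0, -0.02, 1.0, 0.0]
wrist_force: [-0.4, -0.6, 0.1]
opening: 0.845
grip_force: 0.0
time: 19.12
tool_pos: [0.5893, -0.2248, 0.0209]
eef_rot: [0.0, -0.02, 1.0, -0.0]
wrist_force: [0.4, -1.0, 2.8]
opening: 0.677
grip_force: 14.0
time: 19.28
tool_pos: [0.5893, -0.2248, 0.0209]
eef_rot: [0.0, -0.02, 1.0, -0.0]
wrist_force: [-1.8, 1.1, 6.8]
opening: 0.675
grip_force: 15.0
```

```bash
python3 -m handwheel '[{"dx":0,"dy":0,"dz":0.015,"twist":0,"fingers":110},{"dx":0,"dy":0,"dz":0.045,"twist":0,"fingers":110},{"dx":0,"dy":0.02,"dz":0.07,"twist":0,"fingers":110},{"dx":-0.002,"dy":0.055,"dz":0.07,"twist":0,"fingers":110},{"dx":-0.004,"dy":0.095,"dz":0.07,"twist":0,"fingers":110}]'
python3 -m handwheel '[{"dx":-0.003,"dy":0.04,"dz":0,"twist":0,"fingers":110},{"dx":-0.006,"dy":0.08,"dz":0,"twist":0,"fingers":110},{"dx":-0.009,"dy":0.12,"dz":0,"twist":0,"fingers":110},{"dx":-0.012,"dy":0.16,"dz":0,"twist":0,"fingers":110},{"dx":-0.015,"dy":0.2,"dz":0,"twist":0,"fingers":110}]'
python3 -m handwheel '[{"dx":-0.002,"dy":0.035,"dz":0,"twist":0,"fingers":110},{"dx":-0.004,"dy":0.065,"dz":0,"twist":0,"fingers":110},{"dx":-0.0045,"dy":0.09,"dz":0,"twist":0,"fingers":110},{"dx":-0.0045,"dy":0.0996,"dz":-0.015,"twist":0,"fingers":110},{"dx":-0.0045,"dy":0.0996,"dz":-0.03,"twist":0,"fingers":110}]'
python3 -m handwheel '[{"dx":0,"dy":0,"dz":0,"twist":0,"fingers":110},{"dx":0,"dy":0,"dz":0,"twist":0,"fingers":110},{"dx":0,"dy":0,"dz":-0.01,"twist":0,"fingers":110},{"dx":0,"dy":0,"dz":-0.02,"twist":0,"fingers":110},{"dx":0,"dy":0,"dz":-0.02,"twist":0,"fingers":110}]'
```

```text
time: 19.7
tool_pos: [0.5858, -0.1316, 0.092]
eef_rot: [0.002, -0.017, 1.0, -0.001]
wrist_force: [0.5, 0.7, -0.5]
opening: 0.674
grip_force: 15.0
time: 20.12
tool_pos: [0.5696, 0.0719, 0.0902]
eef_rot: [0.0, -0.019, 1.0, 0.0]
wrist_force: [0.0, 0.5, -0.1]
opening: 0.675
grip_force: 15.0
time: 20.53
tool_pos: [0.5657, 0.1742, 0.0604]
eef_rot: [0.001, -0.022, 1.0, 0.001]
wrist_force: [0.7, -0.8, -1.2]
opening: 0.677
grip_force: 15.0
time: 20.95
tool_pos: [0.5651, 0.1689, 0.0386]
eef_rot: [-0.001, -0.019, 1.0, -0.0]
wrist_force: [0.3, 0.1, 0.1]
opening: 0.672
grip_force: 15.0
```

```bash
python3 -m handwheel '[{"dx":0,"dy":0,"dz":-0.006,"twist":0,"fingers":110},{"dx":0,"dy":0,"dz":-0.0107,"twist":0,"fingers":110},{"dx":0,"dy":0,"dz":-0.0107,"twist":0,"fingers":110},{"dx":0,"dy":0,"dz":-0.0107,"twist":0,"fingers":110},{"dx":0,"dy":0,"dz":-0.0107,"twist":0,"fingers":75}]'
python3 -m handwheel '[{"dx":0,"dy":0,"dz":0,"twist":0,"fingers":40},{"dx":0,"dy":0,"dz":0,"twist":0,"fingers":40},{"dx":0,"dy":0,"dz":0,"twist":0,"fingers":40},{"dx":0,"dy":0,"dz":0,"twist":0,"fingers":40},{"dx":0,"dy":0,"dz":0.015,"twist":0,"fingers":40}]'
python3 -m handwheel '[{"dx":0,"dy":0,"dz":0.03,"twist":0,"fingers":40},{"dx":0,"dy":0,"dz":0.06,"twist":-3,"fingers":40},{"dx":-0.012,"dy":-0.032,"dz":0.06,"twist":-10,"fingers":40},{"dx":-0.024,"dy":-0.064,"dz":0.06,"twist":-17,"fingers":40},{"dx":-0.036,"dy":-0.096,"dz":0.06,"twist":-24,"fingers":40}]'
python3 -m handwheel '[{"dx":-0.012,"dy":-0.032,"dz":0,"twist":-7,"fingers":40},{"dx":-0.024,"dy":-0.064,"dz":0,"twist":-14,"fingers":40},{"dx":-0.036,"dy":-0.096,"dz":0,"twist":-21,"fingers":40},{"dx":-0.048,"dy":-0.128,"dz":0,"twist":-28,"fingers":40},{"dx":-0.058,"dy":-0.155,"dz":0,"twist":-35,"fingers":40}]'
python3 -m handwheel '[{"dx":-0.009,"dy":-0.019,"dz":0,"twist":-7,"fingers":40},{"dx":-0.009,"dy":-0.019,"dz":0,"twist":-14,"fingers":40},{"dx":-0.009,"dy":-0.019,"dz":0,"twist":-15.1,"fingers":40},{"dx":-0.009,"dy":-0.019,"dz":0,"twist":-15.1,"fingers":40},{"dx":-0.009,"dy":-0.019,"dz":0,"twist":-15.1,"fingers":40}]'
python3 - <<'E'
from h import *
for n in("top","side"): cv2.imwrite(f"pics/{n}7.png",camera(n)[:,:,::-1])
crop("pics/top7.png",218,197,273,252,7,"pics/a.png");crop("pics/side7.png",254,165,309,220,7,"pics/b.png")
cv2.imwrite("pics/e6.png",np.hstack([cv2.imread("pics/a.png"),cv2.imread("pics/b.png")]))
s=state();print(s["qpos"],s["tool_pos"],s["eef_rot"])
E
```

```text
time: 21.37
tool_pos: [0.5655, 0.1696, 0.0292]
eef_rot: [-0.0, -0.02, 1.0, -0.0]
wrist_force: [-0.7, -0.1, -0.7]
opening: 0.697
grip_force: 0.0
time: 21.78
tool_pos: [0.5644, 0.1694, 0.0425]
eef_rot: [-0.002, -0.02, 1.0, -0.001]
wrist_force: [0.3, 0.7, 0.4]
opening: 0.841
grip_force: 0.0
time: 22.2
tool_pos: [0.5293, 0.0732, 0.105]
eef_rot: [0.001, 0.191, 0.982, 0.0]
wrist_force: [-0.5, -0.2, -1.0]
opening: 0.844
grip_force: 0.0
time: 22.62
tool_pos: [0.4704, -0.0833, 0.1045]
eef_rot: [0.0, 0.478, 0.878, -0.0]
wrist_force: [0.5, -0.1, -0.1]
opening: 0.842
grip_force: 0.0
time: 23.03
tool_pos: [0.4629, -0.0995, 0.1042]
eef_rot: [0.0, 0.585, 0.811, 0.0]
wrist_force: [-0.5, -1.2, 0.1]
opening: 0.845
grip_force: 0.0
[-0.14934351  0.55132089  0.34604848  2.29522297 -0.51929829  0.36666403
  0.95983619] [ 0.46289228 -0.09948478  0.10417532] [-6.03826300e-06  5.85006352e-01  8.11028698e-01  1.37666490e-04]
```

View pics/e6.png

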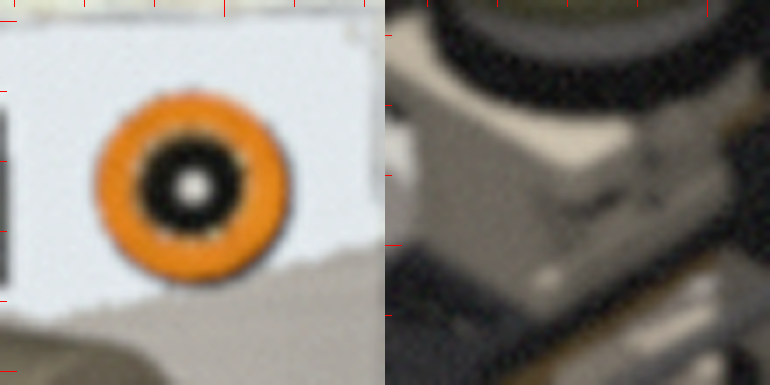

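The film roll is centred over its pin: roll (192,187), pin (193,187). Next is the clamp; the fingers are at 18.4°, matching the clamp's x.

```bash
python3 -m handwheel '[{"dx":-0.0003,"dy":-0.0005,"dz":-0.025,"twist":0,"fingers":60},{"dx":-0.0003,"dy":-0.0005,"dz":-0.05,"twist":0,"fingers":60},{"dx":-0.0003,"dy":-0.0005,"dz":-0.065,"twist":0,"fingers":60},{"dx":-0.0003,"dy":-0.0005,"dz":-0.0825,"twist":0,"fingers":60},{"dx":-0.0003,"dy":-0.0005,"dz":-0.0825,"twist":0,"fingers":60}]'
python3 -m handwheel '[{"dx":0,"dy":0,"dz":0,"twist":0,"fingers":60},{"dx":0,"dy":0,"dz":0,"twist":0,"fingers":130},{"dx":0,"dy":0,"dz":0,"twist":0,"fingers":130},{"dx":0,"dy":0,"dz":0,"twist":0,"fingers":130},{"dx":0,"dy":0,"dz":0,"twist":0,"fingers":130}]' 20
python3 -m handwheel '[{"dx":0,"dy":0,"dz":0,"twist":0,"fingers":130},{"dx":0,"dy":0,"dz":0,"twist":0,"fingers":130}]'
```

```text
time: 23.55
tool_pos: [0.4616, -0.1002, 0.0194]
eef_rot: [-0.001, 0.586, 0.81, -0.0]
wrist_force: [0.3, -0.2, -1.4]
opening: 0.764
grip_force: 0.0
time: 23.97
tool_pos: [0.4627, -0.1007, 0.0226]
eef_rot: [0.001, 0.586, 0.81, 0.0]
wrist_force: [-0.5, 0.9, 8.2]
opening: 0.607
grip_force: 20.0
time: 24.13
tool_pos: [0.4627, -0.1007, 0.0226]
eef_rot: [0.001, 0.587, 0.81, 0.0]
wrist_force: [-1.0, -0.1, 8.0]
opening: 0.612
grip_force: 20.0
```

```bash
python3 -m handwheel '[{"dx":0,"dy":0,"dz":0.015,"twist":0,"fingers":130},{"dx":0,"dy":0,"dz":0.045,"twist":0,"fingers":130},{"dx":0.004,"dy":0.02,"dz":0.07,"twist":0,"fingers":130},{"dx":0.012,"dy":0.055,"dz":0.07,"twist":0,"fingers":130},{"dx":0.021,"dy":0.093,"dz":0.07,"twist":0,"fingers":130}]'
python3 -m handwheel '[{"dx":0.0095,"dy":0.038,"dz":0,"twist":-2,"fingers":130},{"dx":0.019,"dy":0.076,"dz":0,"twist":-5,"fingers":130},{"dx":0.0285,"dy":0.114,"dz":0,"twist":-9,"fingers":130},{"dx":0.038,"dy":0.152,"dz":0,"twist":-13,"fingers":130},{"dx":0.0475,"dy":0.19,"dz":0,"twist":-15.5,"fingers":130}]'
python3 -m handwheel '[{"dx":0.0095,"dy":0.035,"dz":0,"twist":0,"fingers":130},{"dx":0.019,"dy":0.065,"dz":0,"twist":0,"fingers":130},{"dx":0.026,"dy":0.09,"dz":0,"twist":0,"fingers":130},{"dx":0.0282,"dy":0.105,"dz":0,"twist":0,"fingers":130},{"dx":0.0282,"dy":0.105,"dz":-0.02,"twist":0,"fingers":130}]'
python3 -m handwheel '[{"dx":0,"dy":0,"dz":0,"twist":0,"fingers":130},{"dx":0,"dy":0,"dz":-0.01,"twist":0,"fingers":130},{"dx":0,"dy":0,"dz":-0.03,"twist":0,"fingers":130},{"dx":0,"dy":0,"dz":-0.03,"twist":0,"fingers":130},{"dx":0,"dy":0,"dz":-0.03,"twist":0,"fingers":130}]'
```

```text
time: 24.55
tool_pos: [0.4841, -0.0079, 0.0937]
eef_rot: [0.002, 0.588, 0.809, 0.001]
wrist_force: [1.8, 0.8, -1.4]
opening: 0.609
grip_force: 20.0
time: 24.97
tool_pos: [0.5306, 0.1847, 0.0922]
eef_rot: [-0.0, 0.692, 0.722, 0.0]
wrist_force: [1.1, -0.6, -1.1]
opening: 0.609
grip_force: 20.0
time: 25.38
tool_pos: [0.5603, 0.2923, 0.0739]
eef_rot: [0.0, 0.689, 0.725, 0.003]
wrist_force: [0.9, 0.5, -1.4]
opening: 0.607
grip_force: 20.0
time: 25.8
tool_pos: [0.5585, 0.2856, 0.0416]
eef_rot: [-0.0, 0.691, 0.723, -0.001]
wrist_force: [0.4, 0.1, -0.2]
opening: 0.606
grip_force: 20.0
```

```bash
python3 -m handwheel '[{"dx":0,"dy":0,"dz":-0.006,"twist":0,"fingers":130},{"dx":0,"dy":0,"dz":-0.0106,"twist":0,"fingers":130},{"dx":0,"dy":0,"dz":-0.0106,"twist":0,"fingers":130},{"dx":0,"dy":0,"dz":-0.0106,"twist":0,"fingers":130},{"dx":0,"dy":0,"dz":-0.0106,"twist":0,"fingers":95}]'
python3 -m handwheel '[{"dx":0,"dy":0,"dz":0,"twist":0,"fingers":60},{"dx":0,"dy":0,"dz":0,"twist":0,"fingers":60},{"dx":0,"dy":0,"dz":0,"twist":0,"fingers":60},{"dx":0,"dy":0,"dz":0,"twist":0,"fingers":60},{"dx":0,"dy":0,"dz":0.015,"twist":0,"fingers":60}]'
python3 -m handwheel '[{"dx":0,"dy":0,"dz":0.03,"twist":0,"fingers":60},{"dx":0,"dy":0,"dz":0.06,"twist":0,"fingers":60},{"dx":-0.012,"dy":-0.032,"dz":0.08,"twist":0,"fingers":60},{"dx":-0.024,"dy":-0.068,"dz":0.08,"twist":0,"fingers":60},{"dx":-0.036,"dy":-0.104,"dz":0.08,"twist":0,"fingers":60}]'
python3 -m handwheel '[{"dx":0,"dy":-0.038,"dz":0.01,"twist":0,"fingers":60},{"dx":0,"dy":-0.078,"dz":0.02,"twist":0,"fingers":60},{"dx":0,"dy":-0.118,"dz":0.03,"twist":0,"fingers":60},{"dx":0,"dy":-0.158,"dz":0.04,"twist":0,"fingers":60},{"dx":0,"dy":-0.198,"dz":0.04,"twist":0,"fingers":60}]'
python3 -m handwheel '[{"dx":0,"dy":-0.038,"dz":0,"twist":0,"fingers":60},{"dx":0,"dy":-0.076,"dz":0,"twist":0,"fingers":60},{"dx":0,"dy":-0.114,"dz":0,"twist":0,"fingers":60},{"dx":0,"dy":-0.152,"dz":0,"twist":0,"fingers":60}]'
python3 - <<'E'
from h import *
for n in("top","side"): cv2.imwrite(f"pics/{n}8.png",camera(n)[:,:,::-1])
crop("pics/top8.png",165,192,285,304,5,"pics/f.png")
E
```

```text
time: 26.22
tool_pos: [0.559, 0.2872, 0.0314]
eef_rot: [0.0, 0.691, 0.723, 0.0]
wrist_force: [0.3, 0.8, 0.5]
opening: 0.625
grip_force: 0.0
time: 26.63
tool_pos: [0.5578, 0.2868, 0.0444]
eef_rot: [-0.0, 0.691, 0.723, -0.002]
wrist_force: [-0.2, -0.1, -0.2]
opening: 0.762
grip_force: 0.0
time: 27.05
tool_pos: [0.523, 0.1829, 0.1273]
eef_rot: [0.001, 0.69, 0.724, 0.001]
wrist_force: [1.4, -1.1, -0.2]
opening: 0.762
grip_force: 0.0
time: 27.47
tool_pos: [0.5233, -0.0168, 0.1678]
eef_rot: [0.001, 0.691, 0.723, 0.001]
wrist_force: [1.4, -0.3, 0.1]
opening: 0.764
grip_force: 0.0
time: 27.8
tool_pos: [0.5226, -0.1686, 0.1663]
eef_rot: [0.0, 0.691, 0.723, 0.0]
wrist_force: [-0.7, 0.1, -0.9]
opening: 0.762
grip_force: 0.0
```

View pics/f.png

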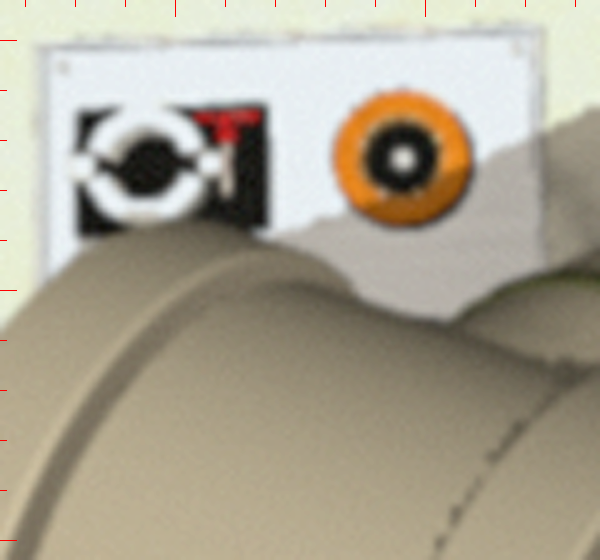

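```bash
python3 - <<'E'
from h import *
np.set_printoptions(precision=4,suppress=True)
t2=lambda c:(165+c[0]/5-.4,192+c[1]/5-.4)
print("ring",atz("top",*t2((147.5,163.5)),.026),"pad",atz("top",*t2((172.8,170.8)),.009))
for c,z in(((68,164),.02),((261,114),.02)): print(atz("top",*t2(c),z))
print(state()["time"])
E
```

```text
ring [0.5589 0.2838 0.026 ] pad [0.5586 0.2761 0.009 ]
[0.5593 0.3224 0.02  ]
[0.5841 0.2333 0.02  ]
27.9
```

```bash
python3 -m handwheel '[{"dx":0,"dy":0,"dz":0,"twist":0,"fingers":60},{"dx":0,"dy":0,"dz":0,"twist":0,"fingers":60}]'
python3 -c "
from workcell import *
print(hand_in())"
```

```text
time: 28.07
tool_pos: [0.5228, -0.1661, 0.166]
eef_rot: [-0.0, 0.691, 0.723, 0.0]
wrist_force: [-0.1, 0.7, -0.4]
opening: 0.765
grip_force: 0.0
the job is handed in; nothing more can be done
None
```

Job handed in at about 28 s: flange, gaskets, film tape and clamp lie on their pads within about 1.5 mm by camera (the flange took two re-grasps to centre), and the look-alikes were not touched.

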